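# Lock the parts case down with the spring clip

## Robot

A 6-joint arm with a two-finger parallel gripper is mounted at the origin on the work surface. World frame = base frame: x ahead of the robot, y to its left, z up, the work surface at z = 0. Lengths are in m, angles in rad, forces in N, time in s.
With the tool pointing down it reaches from about 0.375 to 0.975 m from the base axis. Payload 3.8 kg.
Tool frame: the origin (TCP) lies at the very end of the fingers, on their centre line; the grasp point (between the pads) lies 19 mm behind it; z points along the fingers, y is the line along which they close (so a half turn about z gives the same grasp; the last joint's range is limited). The gripper opens to 85 mm and grips with 20 to 120 N. Pads are 22 mm wide; open, the fingers measure 114 mm over their backs; the gripper's body (76 mm by 85 mm) begins 54 mm behind the grasp point. The pads swing forward as they close: fully open they stand 13 mm farther back than shut.
Start: joints at [-1.297, 0.264, 1.604, -0, 1.274, -0.037], TCP at [0.206, -0.643, 0.231] pointing down, gripper open.
Joint ranges: [-2.63, 2.63], [-0.94, 2.18], [0.31, 2.57], [-1.31, 4.45], [0, 2.66], [-2.55, 2.55]. Speed limits (rad/s): [2.57, 2.57, 3.14, 3.14, 3.14, 3.14].

## Interface

Orientations are given as a unit quaternion [x, y, z, w].
In Python, from workcell import * gives the robot as it stands. The module is installed in compiled form; this text tells all that it offers.
- The arm moves only by the tool carry_out, never from a script. Its argument "commands" is a list of rows, each an object with "dp": the shift along the tool's x, y, z in units of 50 mm (1.0 is 50 mm), a list of three; "delta_rot": the turn, a rotation vector about the tool's x, y, z in units of 6 degrees (1.0 is 6 degrees), a list of three; "jaw": the finger opening in mm, from 0 to 85.4. In form: [{"dp": [tx, ty, tz], "delta_rot": [ax, ay, az], "jaw": jaw}, ...]. A call has 1 to 8 rows; each row shifts and turns the commanded pose from where the row before left it, along the tool's axes as they then stand; what a row does not reach is not made up. A row lasts 1/10 s, in which the tool goes at most 50 mm and 8.59 degrees, less where a joint would pass 70% of its speed; a pose out of reach is approached as far as the arm can. A call is refused whole if a number of a shift passes 1 or a number of a turn 1, either way. A call with a gripper value outside its range is refused whole. The fingers move at their own pace and stop on an object; "force" is the grip in N (left out, the last holds). Time passes only in rows, so rows that do not move let the fingers close. It gives the time, the measured TCP pose, the force, the opening and the grip force at its end, in the units of the state.
- get_state(): the state, without advancing time (a new reading comes with each control period).
- grab_frame(name): name is "scene" or "top"; returns a dict with "pixels" (400x640x3 uint8, blue, green, red), "K" (3x3 intrinsics, pixels), "position" and "rotation" of the camera in the world. Camera axes: x right, y up, looking along -z (the intrinsics and any distortion apply to the point x, -y, -z); pixel columns grow to the right and rows downward; lengths in m; the calibration is good to about 2 mm. A picture is of the moment at which its call begins. There is no depth.
- sign_off(): hands the job in; it is judged then, once.
Trained networks look in a picture, given as the dict that the camera call returned (one of the last four; its "shot" number tells which), for a name from the list of things; names that differ only in an ending like _2 or _b are one class to them, and where a whole thing is asked for, a point or a joint stands for the part that bears it (a point fixed in the world has none). Each returns a list of dicts, best first, with "conf" (0 to 1); they miss things now and then, are a little off and sometimes report something else, mostly with a low value. They report only what shows in the picture. A call takes as long as a camera call.
- find_in(name, picture): "centre" ([column, row] in pixels, amid what is visible of it).
The state is a dict: "clock": time; "joint_positions": joint angles; "qvel": joint speeds; "joint_efforts": joint torques, N m; "eef_pos": TCP position; "eef_rot": TCP orientation; "ft_force": force on the tool from outside, world axes, zero at the start; "wrist_torque": the same for the moment, N m; "width": finger opening in m; "finger_force": force on a finger pad.
Only numpy, scipy, OpenCV 4.12 (cv2) and the standard library are available. Lean on these libraries where they do the work, as an engineer would, in place of code of your own. Each camera call takes 0.05 s, during which the arm holds its last target. There are 200 camera calls.

## Task

Get the parts case ready for the drive: fold the slotted steel hold-down bar all the way down over the case so that the locking stud comes up through its slot, then take the large hairpin spring clip and push it sideways onto the stud's neck, between the bar and the stud's head, until it snaps home, and let go of it. Leave the other loose things where they are.

Things in the scene. Friction and masses are not known exactly. Their poses are not given: they have to be found in the camera images.
- fixture: Fixed hold-down fixture: base plate 180 (x) x 290 (y) x 6 mm, origin under its centre, z up. On it: a blue parts case with clear lid (174 x 142 mm, top at z = 52 mm, centred at y = +4 mm), a dark hinge bracket at y = +110 mm (72 mm wide along x, top at z = 82 mm) and the upright locking stud at y = -100 mm. The bar's hinge axis is parallel to x.
- stud (a point): Mid-neck of the locking stud, at fixture (0, -100, 79) mm, z up. The neck is a slippery steel shank of 20 mm diameter, free over 12 mm from the closed bar's top face (z = 73 mm) to the underside of the round head (z = 85 mm). Head: 26 mm diameter, top at z = 94 mm. Below the bar stands a 26 mm pillar.
- hold_bar (a joint): Angle of the hold-down bar (rad): 0 = closed, level over the case, the stud through its slot (a stop); 1.57 upright; more = leaning back, away from the stud (stop at 2.1). Starts at 1.75 to 1.95, held by hinge friction. Pushed (under 3 N near the tip) past the upright, below about 1.1 rad, it falls shut slowly by its own weight in about 2 s.
- bar_hinge (a point): Middle of the bar's hinge axis, at fixture (0, 110, 70.5) mm. The closed bar runs from here towards fixture -y, mid-thickness at this height. Flat steel bar, 300 g, 56 mm wide (fixture x), 5 mm thick, reaching 239 mm from the axis.
- bar_tip (a point): Middle of the bar's free end, mid-thickness. The bar's slot, 32 x 32 mm, is centred 29 mm in from here; closed, this end lies 29 mm beyond the stud's axis towards fixture -y.
- clip: Large hairpin spring clip, loose, 74 g, flat, bent of 7 mm steel wire, 112 mm long. Origin: centre of its pocket, mid-wire; +x towards the open mouth, z normal to its plane. At -x a rigid eye, 37 mm over its straight parallel sides from x = -28 to -68 mm (grip there across y), end at -77.5 mm. Starts flat on a parts box, prongs on the lid (30 mm up), eye overhanging its edge.
- box_a: The parts box that the clip lies on, fixed: white with a grey lid, 70 (x) x 90 (y) x 30 mm, origin at the centre of its underside. The clip's eye sticks out over its -x face.
- box_b: The other such parts box, fixed, same size; the small clip lies on it.
- small_clip: A bystander: a much smaller wire clip, 60 mm long, 4 mm wire, rigid, too small for the stud. Origin at its middle.
- spray_can: Bystander: upright spray can, 62 mm across, 170 mm tall. Origin under its centre.
- jar: Bystander: closed jar, 60 mm across, 75 mm tall. Origin under its centre.
- nipple: Bystander: copper pipe fitting standing upright, 34 mm across, 42 mm tall. Origin under its centre.
- socket: Bystander: steel wrench socket standing upright, 32 mm across, 50 mm tall. Origin under its centre.
- hitch_pin: Bystander: dark steel pin with a cross head lying on the table, 102 mm long, 16 mm thick. Origin near its head, on the table.
- wrench: Bystander: spanner lying flat on the table beyond the fixture.
- clip_mouth (a point): Between the prong tips, 30 mm ahead (+x) of the clip's origin; the wires are 31 mm apart here. Inward bulges 14 mm apart at x = +11 mm; the sprung prongs spread as they are pushed over the 20 mm shank (8 to 12 N along x), then snap behind it. A pinched neck behind the pocket stops the shank, which then sits at the origin with about 3 mm of play.

How it is judged:
On the way, in this order (a step that is already met when the one before it is completed fails the run):
1. the hold-down bar is folded fully down over the case (value of joint hold_bar below 0.05 rad), for 0.2 s.
2. the spring clip has snapped onto the neck of the stud (horizontal distance between clip and stud below 0.006 m and z of clip in the frame of stud between -0.006 and 0.006 m), for 0.2 s.
At the end, for the whole second after the job is handed in: The bar is down (joint below 0.05 rad) and the large clip, released and at rest, is snapped onto the stud's neck between bar and head: the pocket's centre within 6 mm of the stud's axis and within 6 mm of the neck's middle height, lying flat to within 0.15 rad (all of step 2 and value of joint hold_bar below 0.05 rad and angle between the z axis of clip and the z axis of stud, either way round below 0.15 rad and linear speed of clip below 0.02 m/s); the robot touches nothing.
It fails at once if one of the bystanders (small clip, spray can, jar, fitting, socket, hitch pin, spanner) is moved more than 40 mm (distance of any of small_clip, spray_can, jar, nipple, socket, hitch_pin, wrench from where it was at the start of the episode above 0.04 m).
It also fails if it takes over 56 s, if anything falls off the work surface, if the arm or the gripper's body presses on something with over 40 N, if the wrist force passes 120 N, or if a joint passes its speed limit or range.

## Working session

There is one attempt and no reset: what is moved stays moved. The work goes in short steps, Python scripts to look and compute and a tool call to move; the robot and the scene stay as the last step left them, time stands still between calls to the robot, and variables do not carry over. Pictures are saved under pics/ and viewed, at most 10 in all, crops included, and the job is handed in when it is done.

Besides the shell and the picture viewer there is one more tool, called in YAML: its name, and indented under it one key for each argument. carry_out: Moves the arm, as the interface text tells. Its arguments: {"type":"object","properties":{"commands":{"type":"array"},"force":{"type":"number"}},"required":["commands"]}

```bash
mkdir -p pics
cat > h.py <<'E'
import numpy as np, cv2
from workcell import *
from scipy.spatial.transform import Rotation as R
def rotm(f):
    r=np.array(f["rotation"],float)
    return r if r.shape==(3,3) else R.from_quat(r).as_matrix()
def ray(f,px):
    K=np.array(f["K"]);d=np.linalg.inv(K)@np.array([px[0],px[1],1.0])
    return np.array(f["position"]),rotm(f)@np.array([d[0],-d[1],-d[2]])
def atz(f,px,z):
    p,d=ray(f,px);return p+d*(z-p[2])/d[2]
def proj(f,P):
    q=rotm(f).T@(np.array(P)-np.array(f["position"]));v=np.array(f["K"])@np.array([q[0],-q[1],-q[2]]);return v[:2]/v[2]
E
python3 - <<'E'
from h import *
np.set_printoptions(precision=3,suppress=True)
for n in ["scene","top"]:
    f=grab_frame(n);cv2.imwrite(f"pics/{n}0.png",f["pixels"]);print(n,{k:v for k,v in f.items() if k!="pixels"})
    for t in ["fixture","clip","box_a","small_clip","bar_tip","clip_mouth","stud","bar_hinge","spray_can","jar","nipple","socket"]:
        try:
            for r in find_in(t,f)[:2]: print(t,np.array(r["centre"]).round(),round(r["conf"],2),atz(f,r["centre"],0.03))
        except Exception as e: print(t,e)
print(get_state())
E
```

```text
scene {'K': array([[517.741,   0.   , 320.545],
       [  0.   , 517.741, 191.393],
       [  0.   ,   0.   ,   1.   ]]), 'position': array([ 1.389, -0.547,  0.649]), 'rotation': array([0.425, 0.249, 0.432, 0.755]), 'shot': 1}
fixture [383. 180.] 0.57 [0.525 0.123 0.03 ]
box_a [189. 257.] 0.84 [ 0.576 -0.373  0.03 ]
box_a [279. 235.] 0.6 [ 0.599 -0.192  0.03 ]
bar_tip [413. 112.] 0.58 [0.228 0.455 0.03 ]
clip_mouth [197. 242.] 0.86 [ 0.536 -0.344  0.03 ]
stud [383. 184.] 0.73 [0.54  0.112 0.03 ]
bar_hinge [386. 185.] 0.68 [0.547 0.118 0.03 ]
spray_can [498. 185.] 0.7 [0.685 0.342 0.03 ]
spray_can [194. 240.] 0.5 [ 0.527 -0.347  0.03 ]
jar [324. 261.] 0.9 [ 0.718 -0.156  0.03 ]
nipple [260. 269.] 0.86 [ 0.677 -0.271  0.03 ]
nipple [395. 253.] 0.31 [ 0.767 -0.024  0.03 ]
socket [209. 201.] 0.58 [ 0.4  -0.27  0.03]
top {'K': array([[466.381,   0.   , 327.809],
       [  0.   , 466.381, 198.734],
       [  0.   ,   0.   ,   1.   ]]), 'position': array([ 0.411, -0.101,  1.217]), 'rotation': array([ 0.063, -0.046, -0.699,  0.71 ]), 'shot': 2}
fixture [257. 223.] 0.98 [0.53  0.109 0.03 ]
cl
[... 326 characters left out ...]
e [256. 223.] 0.58 [0.53  0.112 0.03 ]
spray_can [198. 131.] 0.84 [0.772 0.276 0.03 ]
jar [366. 142.] 0.74 [ 0.746 -0.169  0.03 ]
nipple [405. 171.] 0.45 [ 0.672 -0.271  0.03 ]
socket [407. 276.] 0.43 [ 0.402 -0.274  0.03 ]
{'clock': 1.3, 'joint_positions': array([-1.297,  0.264,  1.604, -0.   ,  1.274, -0.037]), 'qvel': array([-0.   , -0.001, -0.002, -0.   ,  0.001,  0.001]), 'joint_efforts': array([ -0.001, -51.506, -36.772,  -0.   ,   0.001,   0.   ]), 'eef_pos': array([ 0.206, -0.643,  0.231]), 'eef_rot': array([ 0.988,  0.155, -0.   , -0.   ]), 'ft_force': array([-0.367,  0.274,  0.887]), 'wrist_torque': array([ 0.037, -0.033,  0.047]), 'finger_force': 0.0, 'width': 0.08530555153413892}
```

View pics/scene0.png

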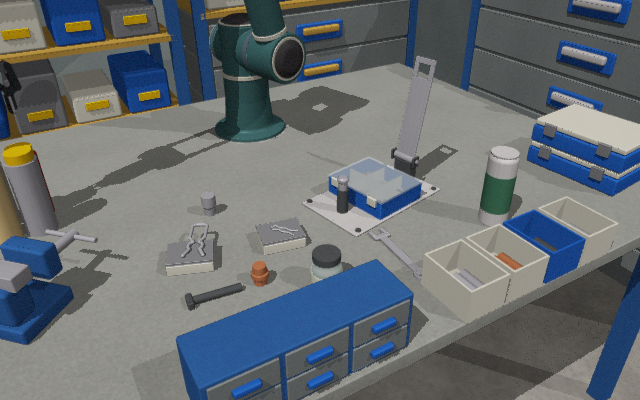

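View pics/top0.png

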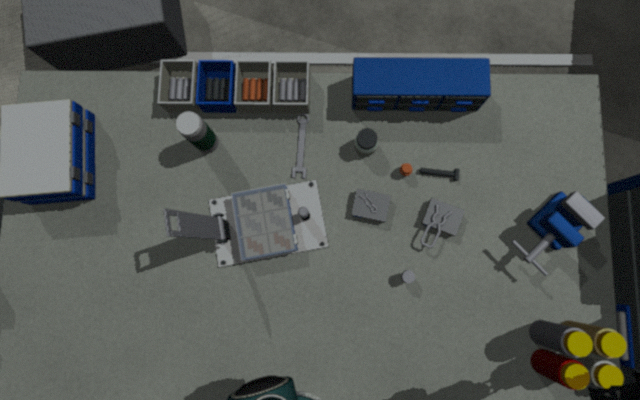

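Scene: the fixture is at about top pixel (268,222), with its bar leaning left to about (185,225) and the stud head at (304,213). The large clip lies on the right box (443,214), with its eye pointing down-left to (425,243). Next I'll take closer crops.

Run:
```python
from h import *
a=cv2.imread("pics/top0.png")
c=cv2.resize(a[170:280,150:340],None,fx=4,fy=4,interpolation=cv2.INTER_CUBIC)
d=cv2.resize(a[190:260,395:475],None,fx=8,fy=8,interpolation=cv2.INTER_CUBIC)
cv2.imwrite("pics/c1.png",c);cv2.imwrite("pics/c2.png",d)
```

```text
(no output)
```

View pics/c1.png

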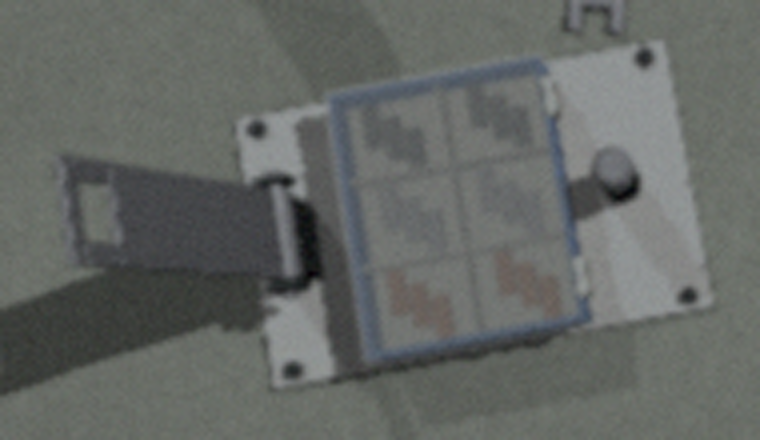

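View pics/c2.png

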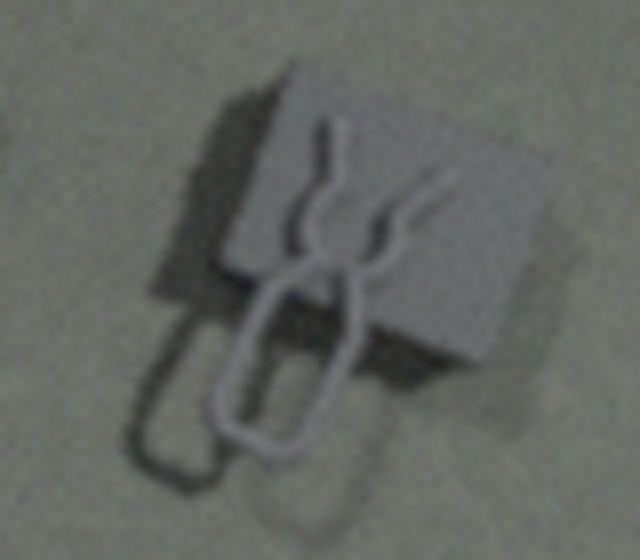

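Run:
```python
from h import *
np.set_printoptions(precision=4,suppress=True)
f=grab_frame("top");g=grab_frame("scene")
o1=lambda c:(np.array(c)+.5)/4-.5+[150,170]
o2=lambda c:(np.array(c)+.5)/8-.5+[395,190]
C=[atz(f,o1(c),.006) for c in [(238,118),(664,42),(712,302),(274,388)]]
print("corners",C,"sides",[np.linalg.norm(C[i]-C[(i+1)%4]) for i in range(4)])
F=np.array([[.09,.145],[.09,-.145],[-.09,-.145],[-.09,.145]])
W=np.array(C)[:,:2];c=W.mean(0);A=(W-c).T@F;th=np.arctan2(A[1,0]-A[0,1],A[0,0]+A[1,1])
Rf=np.array([[np.cos(th),-np.sin(th)],[np.sin(th),np.cos(th)]])
print("fixture",c,th,"resid",W-c-F@Rf.T)
S=c+Rf@[0,-.1];print("stud",S,"from head",atz(f,o1((616,170)),.094))
H=c+Rf@[0,.11];print("hinge",H)
for a in (1.75,1.85,1.95):
    P=np.r_[c+Rf@[0,.11-.239*np.cos(a)],.0705+.239*np.sin(a)]
    print(a,P,"top",(proj(f,P)-[150,170]+.5)*4-.5,"scene",proj(g,P))
e=atz(f,o2((262,452)),.0335);m=atz(f,o2((396,147)),.0335)
u=(m-e)/np.linalg.norm(m-e);print("clip len",np.linalg.norm(m-e),"yaw",np.arctan2(u[1],u[0]),"origin",e+u*.0775,"grip",e+u*.03,e+u*.0775-.048*u)
print("eye sides",atz(f,o2((235,345)),.0335),atz(f,o2((340,385)),.0335))
P=np.r_[S,.094];print("stud in scene",proj(g,P),"eye",proj(g,e),"mouth",proj(g,m))
cv2.imwrite("pics/s1.png",np.hstack([cv2.resize(g["pixels"][x0:x0+75,y0:y0+60],None,fx=6,fy=6,interpolation=cv2.INTER_CUBIC) for x0,y0 in [(205,160),(170,315)]]))
```

```text
corners [array([0.594 , 0.2421, 0.006 ]), array([ 0.6488, -0.0385,  0.006 ]), array([ 0.4778, -0.0733,  0.006 ]), array([0.4179, 0.2087, 0.006 ])] sides [np.float64(0.28595535749403295), np.float64(0.1744350214887863), np.float64(0.2882940831491218), np.float64(0.1791815511291995)]
fixture [0.5346 0.0848] 0.19900452926992926 resid [[-0.0002 -0.0026]
 [-0.0028  0.001 ]
 [ 0.0027  0.0019]
 [ 0.0002 -0.0004]]
stud [ 0.5544 -0.0133] from head [ 0.5519 -0.0156  0.094 ]
hinge [0.5129 0.1926]
1.75 [0.5045 0.2344 0.3057] top [ 77.9656 204.2759] scene [423.9216  57.6282]
1.85 [0.4999 0.2572 0.3002] top [ 35.7825 213.9725] scene [430.1506  57.9367]
1.95 [0.4954 0.2793 0.2925] top [ -2.795  223.7667] scene [435.9328  59.2736]
clip len 0.10694677149792349 yaw -0.42384194174008694 origin [ 0.5486 -0.3568  0.0335] grip [ 0.5053 -0.3373  0.0335] [ 0.5048 -0.3371  0.0335]
eye sides [ 0.5115 -0.317   0.0335] [ 0.4994 -0.3498  0.0335]
stud in scene [341.6945 176.4875] eye [196.4596 223.8459] mouth [190.8457 255.1588]
```

View pics/s1.png

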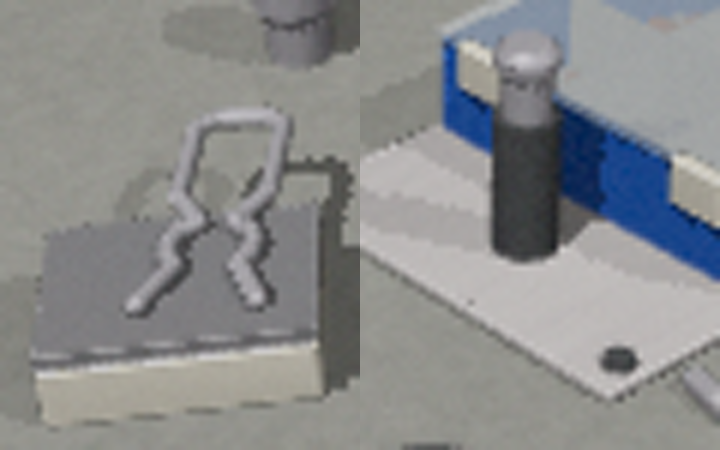

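Scene crop: the clip's eye end is at about scene pixel (200,224), the mouth at (193,255) and the stud head at (343,177.5), all within a few px of my predictions. The bar is at about 1.77 rad. Now I'll go behind the bar.

carry_out:
  commands:
    - {"dp": [0.6, -0.5, -0.5], "delta_rot": [0, 0, 1], "jaw": 0}
    - {"dp": [0.7, -0.5, -0.4], "delta_rot": [0, 0, 0.07], "jaw": 0}
    - {"dp": [0.7, -0.5, -0.4], "delta_rot": [0, 0, 0], "jaw": 0}
    - {"dp": [0.7, -0.5, -0.4], "delta_rot": [0, 0, 0], "jaw": 0}
    - {"dp": [0.7, -0.5, -0.4], "delta_rot": [0, 0, 0], "jaw": 0}
    - {"dp": [0.7, -0.5, -0.4], "delta_rot": [0, 0, 0], "jaw": 0}
    - {"dp": [0.7, -0.5, -0.3], "delta_rot": [0, 0, 0], "jaw": 0}
    - {"dp": [0.7, -0.5, 0], "delta_rot": [0, 0, 0], "jaw": 0}
  force: 60

```text
clock: 2.2
eef_pos: [0.4346, -0.389, 0.375]
eef_rot: [0.995, 0.099, 0.002, 0.002]
ft_force: [1.6, -1.1, -0.1]
width: -0.0004
finger_force: 0.0
```

carry_out:
  commands:
    - {"dp": [0.26, -0.95, 0], "delta_rot": [0, 0, 0], "jaw": 0}
    - {"dp": [0.26, -0.95, 0], "delta_rot": [0, 0, 0], "jaw": 0}
    - {"dp": [0.26, -0.95, 0], "delta_rot": [0, 0, 0], "jaw": 0}
    - {"dp": [0.26, -0.95, 0], "delta_rot": [0, 0, 0], "jaw": 0}
    - {"dp": [0.26, -0.95, 0], "delta_rot": [0, 0, 0], "jaw": 0}
    - {"dp": [0.26, -0.95, 0], "delta_rot": [0, 0, 0], "jaw": 0}
    - {"dp": [0.26, -0.95, 0], "delta_rot": [0, 0, 0], "jaw": 0}
    - {"dp": [0, 0, 0], "delta_rot": [0, 0, 0], "jaw": 0}

```text
clock: 3.0
eef_pos: [0.4562, -0.0402, 0.3718]
eef_rot: [0.995, 0.103, 0.001, -0.001]
ft_force: [0.5, -0.8, 0.1]
width: -0.0001
finger_force: 0.0
```

carry_out:
  commands:
    - {"dp": [0.29, -0.93, 0], "delta_rot": [0, 0, 0], "jaw": 0}
    - {"dp": [0.29, -0.93, 0], "delta_rot": [0, 0, 0], "jaw": 0}
    - {"dp": [0.29, -0.93, 0], "delta_rot": [0, 0, 0], "jaw": 0}
    - {"dp": [0.29, -0.93, 0], "delta_rot": [0, 0, 0], "jaw": 0}
    - {"dp": [0.29, -0.93, 0], "delta_rot": [0, 0, 0], "jaw": 0}
    - {"dp": [0.29, -0.93, 0], "delta_rot": [0, 0, 0], "jaw": 0}
    - {"dp": [0.29, -0.93, 0], "delta_rot": [0, 0, 0], "jaw": 0}
    - {"dp": [0, 0, 0], "delta_rot": [0, 0, 0], "jaw": 0}

```text
clock: 3.8
eef_pos: [0.4917, 0.2979, 0.3701]
eef_rot: [0.995, 0.102, -0.001, -0.001]
ft_force: [-0.3, -1.0, 0.6]
width: 0.0001
finger_force: 0.0
```

carry_out:
  commands:
    - {"dp": [0, 0, 0.75], "delta_rot": [0, 0, 0], "jaw": 0}
    - {"dp": [0, 0, 0.75], "delta_rot": [0, 0, 0], "jaw": 0}
    - {"dp": [0, 0, 0.7], "delta_rot": [0, 0, 0], "jaw": 0}
    - {"dp": [0, 0, 0], "delta_rot": [0, 0, 0], "jaw": 0}

```text
clock: 4.2
eef_pos: [0.4885, 0.2903, 0.255]
eef_rot: [0.995, 0.099, -0.005, 0.003]
ft_force: [-0.9, 0.0, -1.2]
width: -0.0001
finger_force: 0.0
```

carry_out:
  commands:
    - {"dp": [0, 0.3, 0], "delta_rot": [0, 0, 0], "jaw": 0}
    - {"dp": [0, 0.3, 0], "delta_rot": [0, 0, 0], "jaw": 0}
    - {"dp": [0, 0.3, 0], "delta_rot": [0, 0, 0], "jaw": 0}
    - {"dp": [0, 0.3, 0], "delta_rot": [0, 0, 0], "jaw": 0}
    - {"dp": [0, 0.3, 0], "delta_rot": [0, 0, 0], "jaw": 0}
    - {"dp": [0, 0.3, 0], "delta_rot": [0, 0, 0], "jaw": 0}
    - {"dp": [0, 0.3, 0], "delta_rot": [0, 0, 0], "jaw": 0}
    - {"dp": [0, 0.3, 0], "delta_rot": [0, 0, 0], "jaw": 0}

```text
clock: 5.0
eef_pos: [0.5175, 0.1743, 0.2667]
eef_rot: [0.995, 0.099, 0.004, -0.0]
ft_force: [-0.7, 0.9, 1.7]
width: 0.0005
finger_force: 0.4
```

carry_out:
  commands:
    - {"dp": [0, 0.3, 0], "delta_rot": [0, 0, 0], "jaw": 0}
    - {"dp": [0, 0.3, 0], "delta_rot": [0, 0, 0], "jaw": 0}
    - {"dp": [0, 0.3, 0], "delta_rot": [0, 0, 0], "jaw": 0}
    - {"dp": [0, 0.3, 0], "delta_rot": [0, 0, 0], "jaw": 0}
    - {"dp": [0, 0.3, 0], "delta_rot": [0, 0, 0], "jaw": 0}
    - {"dp": [0, 0.3, 0], "delta_rot": [0, 0, 0], "jaw": 0}
    - {"dp": [0, 0.3, 0], "delta_rot": [0, 0, 0], "jaw": 0}
    - {"dp": [0, 0, 0], "delta_rot": [0, 0, 0], "jaw": 0}

```text
clock: 5.8
eef_pos: [0.5364, 0.071, 0.2612]
eef_rot: [0.995, 0.098, -0.0, 0.0]
ft_force: [-0.3, 0.4, 0.8]
width: -0.0
finger_force: 0.0
```

Run:
```python
from h import *
from scipy.optimize import least_squares
np.set_printoptions(precision=4,suppress=True)
f=grab_frame("top");g=grab_frame("scene")
o2=lambda c:(np.array(c)+.5)/8-.5+[395,190]
s=lambda c,o:(np.array(c)+.5)/6-.5+o
def fit(pt,ps,z):
    r=least_squares(lambda X:np.r_[proj(f,[*X,z])-pt,proj(g,[*X,z])-ps],atz(f,pt,z)[:2]);return r.x,r.fun
e,r1=fit(o2((262,452)),s((238,112),[160,205]),.0335);m,r2=fit(o2((396,147)),s((197,300),[160,205]),.0335)
u=(m-e)/np.linalg.norm(m-e)
print("eye",e,r1,"mouth",m,r2,"len",np.linalg.norm(m-e),"yaw",np.arctan2(u[1],u[0]),"grip",(e+m)/2-.0305*u)
o1=(np.array((616,170))+.5)/4-.5+[150,170]
print("stud",fit(o1,s((168,45),[315,170]),.094))
```

```text
eye [ 0.4786 -0.3215] [-1.3734 -0.2652 -1.1198  0.2609] mouth [ 0.5755 -0.3669] [-0.7991 -0.032  -0.543   0.2566] len 0.10702927982728559 yaw -0.4379852087270513 grip [ 0.4994 -0.3313]
stud (array([ 0.5542, -0.0136]), array([-0.8111, -0.9319, -1.0553, -0.6004]))
```

carry_out:
  commands:
    - {"dp": [-0.28, 0.95, 0], "delta_rot": [0, 0, 0], "jaw": 85}
    - {"dp": [-0.28, 0.95, 0], "delta_rot": [0, 0, 0], "jaw": 85}
    - {"dp": [-0.28, 0.95, 0], "delta_rot": [0, 0, 0], "jaw": 85}
    - {"dp": [-0.28, 0.95, 0], "delta_rot": [0, 0, 0], "jaw": 85}
    - {"dp": [-0.28, 0.95, 0], "delta_rot": [0, 0, 0], "jaw": 85}
    - {"dp": [-0.28, 0.95, 0], "delta_rot": [0, 0, 0], "jaw": 85}
    - {"dp": [-0.28, 0.95, 0], "delta_rot": [0, 0, 0], "jaw": 85}
    - {"dp": [-0.28, 0.95, 0], "delta_rot": [0, 0, 0], "jaw": 85}

```text
clock: 6.7
eef_pos: [0.5012, -0.3229, 0.2615]
eef_rot: [0.995, 0.1, 0.0, -0.0]
ft_force: [0.8, 0.3, -0.5]
width: 0.0849
finger_force: 0.0
```

carry_out:
  commands:
    - {"dp": [0, 0, 0.4], "delta_rot": [0, 0, 1], "jaw": 85}
    - {"dp": [0, 0, 0.4], "delta_rot": [0, 0, 1], "jaw": 85}
    - {"dp": [0, 0, 0.4], "delta_rot": [0, 0, 1], "jaw": 85}
    - {"dp": [0, 0, 0.4], "delta_rot": [0, 0, 1], "jaw": 85}
    - {"dp": [0, 0, 0.4], "delta_rot": [0, 0, 1], "jaw": 85}
    - {"dp": [0, 0, 0.4], "delta_rot": [0, 0, 1], "jaw": 85}
    - {"dp": [0, 0, 0], "delta_rot": [0, 0, 0], "jaw": 85}
    - {"dp": [0, 0, 0], "delta_rot": [0, 0, 0], "jaw": 85}

```text
clock: 7.5
eef_pos: [0.5014, -0.321, 0.1412]
eef_rot: [0.977, -0.212, -0.0, -0.0]
ft_force: [0.5, 0.7, 0.2]
width: 0.0848
finger_force: 0.0
```

Run:
```python
from h import *
np.set_printoptions(precision=4,suppress=True)
s=get_state();p=np.array(s["eef_pos"]);Rt=R.from_quat(s["eef_rot"]).as_matrix();print(p,"psi",np.arctan2(Rt[1,0],Rt[0,0]))
print("to grip, tool units",Rt.T@(np.array([.4995,-.3315,.0145])-p)/.05)
g=grab_frame("scene");f=grab_frame("top")
a=g["pixels"][150:300,120:320];b=g["pixels"][120:270,290:490]
cv2.imwrite("pics/s2.png",np.hstack([cv2.resize(x,None,fx=2,fy=2,interpolation=cv2.INTER_CUBIC) for x in (a,b)]))
```

```text
[ 0.5014 -0.321   0.1412] psi -0.42638792573782264
to grip, tool units [0.0552 0.2068 2.5333]
```

View pics/s2.png

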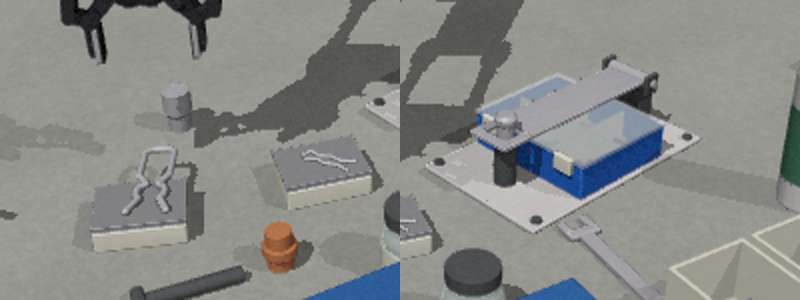

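The bar is down flat, with the stud head showing through its slot at about crop pixel (506,120). The clip is untouched and the gripper is above it. Now I'll descend and grip.

carry_out:
  commands:
    - {"dp": [0.05, 0.2, 0.5], "delta_rot": [0, 0, 0.1], "jaw": 85}
    - {"dp": [0, 0, 0.5], "delta_rot": [0, 0, 0], "jaw": 85}
    - {"dp": [0, 0, 0.5], "delta_rot": [0, 0, 0], "jaw": 85}
    - {"dp": [0, 0, 0.5], "delta_rot": [0, 0, 0], "jaw": 85}
    - {"dp": [0, 0, 0.3], "delta_rot": [0, 0, 0], "jaw": 85}
    - {"dp": [0, 0, 0.23], "delta_rot": [0, 0, 0], "jaw": 85}
    - {"dp": [0, 0, 0], "delta_rot": [0, 0, 0], "jaw": 85}
    - {"dp": [0, 0, 0], "delta_rot": [0, 0, 0], "jaw": 60}

```text
clock: 8.4
eef_pos: [0.5, -0.3323, 0.0157]
eef_rot: [0.976, -0.218, 0.001, 0.0]
ft_force: [0.2, -0.3, 0.2]
width: 0.0725
finger_force: 0.0
```

Run:
```python
from h import *
np.set_printoptions(precision=4,suppress=True)
s=get_state();print(s["eef_pos"],s["width"],s["ft_force"])
g=grab_frame("scene");f=grab_frame("top")
a=g["pixels"][170:270,130:230];b=f["pixels"][180:280,390:490]
cv2.imwrite("pics/s3.png",np.hstack([cv2.resize(x,None,fx=4,fy=4,interpolation=cv2.INTER_CUBIC) for x in (a,b)]))
```

```text
[ 0.5    -0.3323  0.0157] 0.07249389051309978 [ 0.232  -0.2958  0.1692]
```

View pics/s3.png

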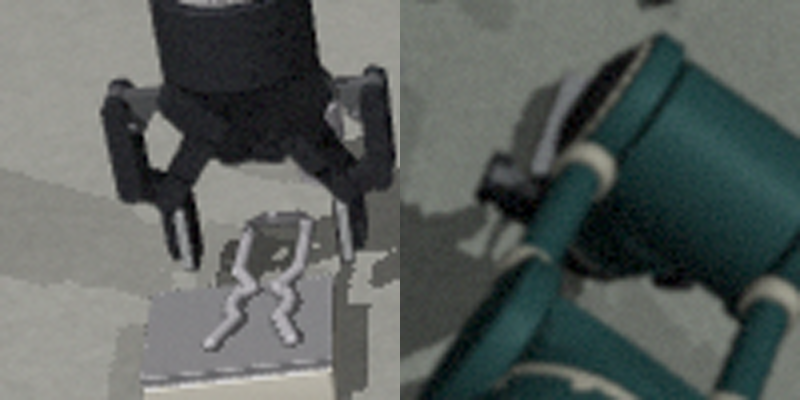

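In the left view the fingers straddle the eye, with pads at about crop pixels (188,250) and (347,245) and the eye between 248 and 310. Closing now.

carry_out:
  commands:
    - {"dp": [0, 0, 0], "delta_rot": [0, 0, 0], "jaw": 45}
    - {"dp": [0, 0, 0], "delta_rot": [0, 0, 0], "jaw": 40}
    - {"dp": [0, 0, 0], "delta_rot": [0, 0, 0], "jaw": 30}
    - {"dp": [0, 0, 0], "delta_rot": [0, 0, 0], "jaw": 20}
    - {"dp": [0, 0, 0], "delta_rot": [0, 0, 0], "jaw": 20}
    - {"dp": [0, 0, 0], "delta_rot": [0, 0, 0], "jaw": 20}
  force: 80

```text
clock: 9.1
eef_pos: [0.4998, -0.3322, 0.0155]
eef_rot: [0.976, -0.218, 0.001, 0.0]
ft_force: [-2.2, 0.5, 5.3]
width: 0.0342
finger_force: 78.9
```

carry_out:
  commands:
    - {"dp": [0, 0, -0.2], "delta_rot": [0, 0, 0], "jaw": 20}
    - {"dp": [0, 0, -0.4], "delta_rot": [0, 0, 0], "jaw": 20}
    - {"dp": [0, 0, -0.6], "delta_rot": [0, 0, 0], "jaw": 20}
    - {"dp": [0, 0, -0.8], "delta_rot": [0, 0, 0], "jaw": 20}
    - {"dp": [0, 0, -0.6], "delta_rot": [0, 0, 0], "jaw": 20}
    - {"dp": [0, 0, -0.4], "delta_rot": [0, 0, 0], "jaw": 20}
    - {"dp": [0, 0, 0], "delta_rot": [0, 0, 0], "jaw": 20}
    - {"dp": [0, 0, 0], "delta_rot": [0, 0, 0], "jaw": 20}

```text
clock: 9.9
eef_pos: [0.499, -0.3316, 0.1644]
eef_rot: [0.976, -0.218, -0.0, -0.0]
ft_force: [-0.2, 0.1, -1.3]
width: 0.0342
finger_force: 79.2
```

Run:
```python
from h import *
np.set_printoptions(precision=4,suppress=True)
s=get_state();print(s["eef_pos"],s["width"],s["ft_force"],s["wrist_torque"])
g=grab_frame("scene")
a=g["pixels"][110:260,110:260]
cv2.imwrite("pics/s4.png",cv2.resize(a,None,fx=4,fy=4,interpolation=cv2.INTER_CUBIC))
```

```text
[ 0.499  -0.3316  0.1644] 0.03422996081222573 [-0.1543  0.0507 -1.2553] [0.0058 0.0266 0.0039]
```

View pics/s4.png

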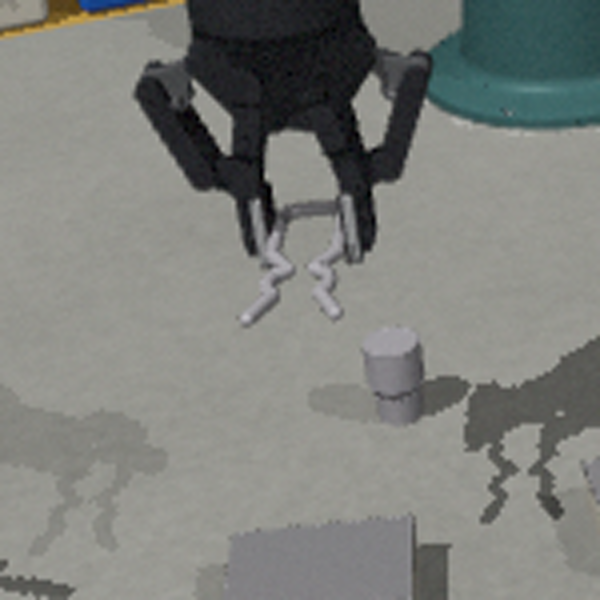

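The clip is held by its eye and roughly level: tips at crop pixels (245,320) and (338,315), eye end at (310,210). I'll compare that with the prediction.

Run:
```python
from h import *
np.set_printoptions(precision=4,suppress=True)
s=get_state();p=np.array(s["eef_pos"]);Rt=R.from_quat(s["eef_rot"]).as_matrix()
g=grab_frame("scene");psi=np.arctan2(Rt[1,0],Rt[0,0]);print("psi",psi)
z=p[2]+.018
px=lambda c:(np.array(c)+.5)/4-.5+[110,110]
for n,c in dict(eye=(310,210),tl=(245,320),tr=(338,315)).items():
    w=atz(g,px(c),z);print(n,w,"tool xyz mm",1000*(Rt.T@(w-p)))
for x,y in [(-.0255,0),(.0865,.0155),(.0865,-.0155)]:
    print((proj(g,p+Rt@[x,y,-.018])-[110,110]+.5)*4-.5)
S=np.array([.5545,-.0135]);a=np.pi/2+.199;d=np.array([np.cos(a),np.sin(a)])
q=S-d*(.052+.075);print("pre TCP",q)
```

```text
psi -0.4400043460274518
eye [ 0.481  -0.3247  0.1812] tool xyz mm [-18.4343   1.5658 -17.9547]
tl [ 0.5688 -0.3824  0.1812] tool xyz mm [ 85.5959  16.4208 -18.2222]
tr [ 0.586  -0.3455  0.1812] tool xyz mm [ 85.3905 -24.3539 -18.2022]
[315.1294 203.065 ]
[246.8614 321.3596]
[317.6136 317.6988]
pre TCP [ 0.5796 -0.138 ]
```

carry_out:
  commands:
    - {"dp": [0, 0, 0], "delta_rot": [0, 0, -0.6], "jaw": 20}
    - {"dp": [0, 0, 0], "delta_rot": [0, 0, -1], "jaw": 20}
    - {"dp": [0, 0, 0], "delta_rot": [0, 0, -1], "jaw": 20}
    - {"dp": [0, 0, 0], "delta_rot": [0, 0, -1], "jaw": 20}
    - {"dp": [0, 0, 0], "delta_rot": [0, 0, -1], "jaw": 20}
    - {"dp": [0, 0, 0], "delta_rot": [0, 0, -1], "jaw": 20}
    - {"dp": [0, 0, 0], "delta_rot": [0, 0, -1], "jaw": 20}
    - {"dp": [0, 0, 0], "delta_rot": [0, 0, -1], "jaw": 20}

```text
clock: 10.8
eef_pos: [0.498, -0.3309, 0.1621]
eef_rot: [0.984, 0.179, -0.002, -0.002]
ft_force: [-0.2, -0.4, -0.9]
width: 0.0341
finger_force: 79.2
```

carry_out:
  commands:
    - {"dp": [0, 0, 0], "delta_rot": [0, 0, -1], "jaw": 20}
    - {"dp": [0, 0, 0], "delta_rot": [0, 0, -1], "jaw": 20}
    - {"dp": [0, 0, 0], "delta_rot": [0, 0, -1], "jaw": 20}
    - {"dp": [0, 0, 0], "delta_rot": [0, 0, -1], "jaw": 20}
    - {"dp": [0, 0, 0], "delta_rot": [0, 0, -1], "jaw": 20}
    - {"dp": [0, 0, 0], "delta_rot": [0, 0, -1], "jaw": 20}
    - {"dp": [0, 0, 0], "delta_rot": [0, 0, -1], "jaw": 20}
    - {"dp": [0, 0, 0], "delta_rot": [0, 0, -1], "jaw": 20}

```text
clock: 11.6
eef_pos: [0.4981, -0.3309, 0.1621]
eef_rot: [0.826, 0.564, -0.001, -0.002]
ft_force: [-0.5, -0.4, -0.9]
width: 0.0344
finger_force: 79.2
```

carry_out:
  commands:
    - {"dp": [0, 0, 0], "delta_rot": [0, 0, -1], "jaw": 20}
    - {"dp": [0, 0, 0], "delta_rot": [0, 0, -1], "jaw": 20}
    - {"dp": [0, 0, 0], "delta_rot": [0, 0, -1], "jaw": 20}
    - {"dp": [0, 0, 0], "delta_rot": [0, 0, -1], "jaw": 20}
    - {"dp": [0, 0, 0], "delta_rot": [0, 0, -1], "jaw": 20}
    - {"dp": [0, 0, 0], "delta_rot": [0, 0, -0.5], "jaw": 20}
    - {"dp": [0, 0, 0], "delta_rot": [0, 0, 0], "jaw": 20}

```text
clock: 12.3
eef_pos: [0.4982, -0.331, 0.1624]
eef_rot: [0.633, 0.774, -0.0, -0.002]
ft_force: [0.8, -0.4, 0.1]
width: 0.0345
finger_force: 79.2
```

```bash
cat > to.py <<'E'
from h import *
import sys
np.set_printoptions(precision=4,suppress=True)
def rel(back,z,grip=.052):
    s=get_state();p=np.array(s["eef_pos"]);Rt=R.from_quat(s["eef_rot"]).as_matrix();psi=np.arctan2(Rt[1,0],Rt[0,0])
    S=np.array([.5545,-.0135]);a=np.pi/2+.199;d=np.array([np.cos(a),np.sin(a)])
    q=np.r_[S-d*(grip+back),z];print("pos",p,"target",q,"tool units",Rt.T@(q-p)/.05,"turn units",-np.degrees(a-psi)/6,"tilt",Rt[:2,2])
if __name__=="__main__": rel(float(sys.argv[1]),float(sys.argv[2]))
E
python3 to.py .075 .12
```

```text
pos [ 0.4982 -0.331   0.1624] target [ 0.5796 -0.138   0.12  ] tool units [3.4601 2.3618 0.8511] turn units -0.0018098856940415601 tilt [-0.0033  0.0023]
```

carry_out:
  commands:
    - {"dp": [0.58, 0.39, 0.2], "delta_rot": [0, 0, 0], "jaw": 20}
    - {"dp": [0.58, 0.39, 0.2], "delta_rot": [0, 0, 0], "jaw": 20}
    - {"dp": [0.58, 0.39, 0.2], "delta_rot": [0, 0, 0], "jaw": 20}
    - {"dp": [0.58, 0.4, 0.3], "delta_rot": [0, 0, 0], "jaw": 20}
    - {"dp": [0.58, 0.4, 0.4], "delta_rot": [0, 0, 0], "jaw": 20}
    - {"dp": [0.56, 0.39, 0.73], "delta_rot": [0, 0, 0], "jaw": 20}
    - {"dp": [0, 0, 0], "delta_rot": [0, 0, 0], "jaw": 20}
    - {"dp": [0, 0, 0], "delta_rot": [0, 0, 0], "jaw": 20}

```text
clock: 13.1
eef_pos: [0.5791, -0.1376, 0.0607]
eef_rot: [0.633, 0.774, -0.001, -0.002]
ft_force: [0.7, -0.8, -0.2]
width: 0.0342
finger_force: 79.5
```

```bash
python3 to.py .075 .061
python3 - <<'E'
from h import *
np.set_printoptions(precision=4,suppress=True)
g=grab_frame("scene");f=grab_frame("top")
o=[int(v) for v in proj(g,[.565,-.05,.08])];o=[o[0]-50,o[1]-50]
t=[int(v) for v in proj(f,[.565,-.05,.08])];t=[t[0]-50,t[1]-50];print(o,t)
cv2.imwrite("pics/s5.png",np.hstack([cv2.resize(x["pixels"][b:b+100,a:a+100],None,fx=4,fy=4,interpolation=cv2.INTER_CUBIC) for x,(a,b) in ((g,o),(f,t))]))
E
```

```text
pos [ 0.5791 -0.1376  0.0607] target [ 0.5796 -0.138   0.061 ] tool units [-0.009   0.009  -0.0056] turn units 0.007610774369317316 tilt [-0.0049  0.001 ]
[279, 138] [268, 157]
```

View pics/s5.png

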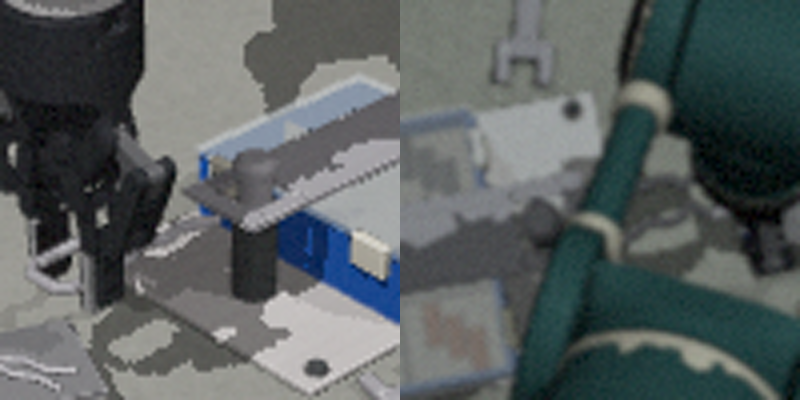

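Run:
```python
from h import *
np.set_printoptions(precision=1,suppress=True)
s=get_state();p=np.array(s["eef_pos"]);Rt=R.from_quat(s["eef_rot"]).as_matrix()
g=grab_frame("scene");M=lambda P:(proj(g,P)-[279,138]+.5)*4-.5
for x,y in [(34.5,19),(34.5,-19),(11,10.5),(11,-10.5),(0,13.5),(0,-13.5),(-16,8),(-16,-8),(-77.5,0),(-77.5,15),(-77.5,-15)]:
    print(x,y,M(p+Rt@np.array([(x+52)/1000,y/1000,-.018])))
d=np.array([np.cos(1.77),np.sin(1.77),0]);e=np.array([-d[1],d[0],0]);S=np.array([.5545,-.0135,0])
print("head",M(S+[0,0,.094]))
for a in(-28,28): print("bar end corner",M(S-.029*d+e*a/1000+[0,0,.073]))
# gradient/ridge helper: enlarge & contrast crop
x=g["pixels"][178:218,300:345];x=cv2.resize(x,None,fx=14,fy=14,interpolation=cv2.INTER_CUBIC)
cv2.imwrite("pics/s6.png",cv2.convertScaleAbs(x,alpha=1.4))
```

```text
34.5 19 [220.3 216.2]
34.5 -19 [172.8 189.7]
11 10.5 [176.7 225.5]
11 -10.5 [150.6 210.5]
0 13.5 [164.9 235. ]
0 -13.5 [131.4 215.4]
-16 8 [135.  241.7]
-16 -8 [115.2 229.9]
-77.5 0 [ 33.1 278.4]
-77.5 15 [ 51.6 290.3]
-77.5 -15 [ 14.9 266.7]
head [252.  155.6]
bar end corner [248.4 226.6]
bar end corner [178.7 187.8]
```

View pics/s6.png

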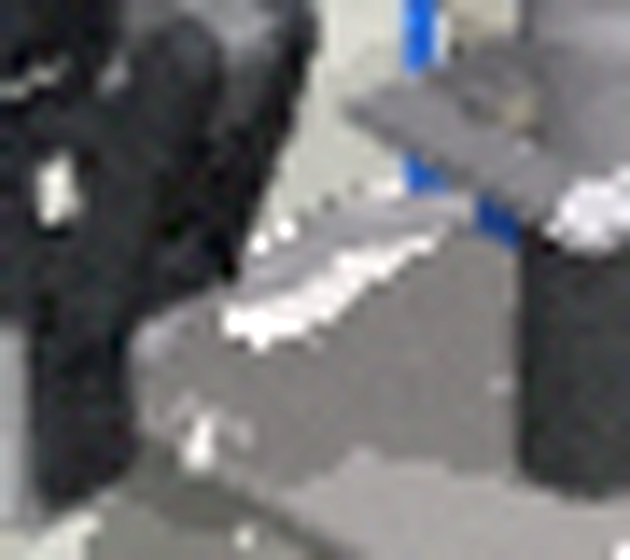

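Only the near prong shows, with its tip at scene pixel (333.6,193), within 1 px of the prediction. The stud sits about 4 mm further along the push, with negligible lateral offset. Advancing.

carry_out:
  commands:
    - {"dp": [0.2, 0.01, -0.02], "delta_rot": [0, 0, 0], "jaw": 20}
    - {"dp": [0.2, 0, 0], "delta_rot": [0, 0, 0], "jaw": 20}
    - {"dp": [0.2, 0, 0], "delta_rot": [0, 0, 0], "jaw": 20}
    - {"dp": [0.2, 0, 0], "delta_rot": [0, 0, 0], "jaw": 20}
    - {"dp": [0.1, 0, 0], "delta_rot": [0, 0, 0], "jaw": 20}
    - {"dp": [0, 0, 0], "delta_rot": [0, 0, 0], "jaw": 20}
  force: 100

```text
clock: 13.85
eef_pos: [0.5721, -0.0937, 0.0643]
eef_rot: [0.633, 0.774, -0.0, -0.0]
ft_force: [0.7, -1.0, -1.1]
width: 0.0335
finger_force: 98.9
```

carry_out:
  commands:
    - {"dp": [0.1, 0, 0], "delta_rot": [0, 0, 0], "jaw": 20}
    - {"dp": [0.1, 0, 0], "delta_rot": [0, 0, 0], "jaw": 20}
    - {"dp": [0, 0, 0], "delta_rot": [0, 0, 0], "jaw": 20}

```text
clock: 14.15
eef_pos: [0.5704, -0.0844, 0.0642]
eef_rot: [0.633, 0.774, 0.0, -0.0]
ft_force: [-0.7, -0.4, -1.3]
width: 0.0336
finger_force: 98.9
```

carry_out:
  commands:
    - {"dp": [0, 0, 0.06], "delta_rot": [0, 0, 0], "jaw": 20}
    - {"dp": [0, 0, 0], "delta_rot": [0, 0, 0], "jaw": 20}

```text
clock: 14.35
eef_pos: [0.5701, -0.085, 0.0608]
eef_rot: [0.634, 0.774, -0.0, -0.0]
ft_force: [-0.7, 0.2, -0.4]
width: 0.0331
finger_force: 98.9
```

```bash
python3 to.py 0 .061
```

```text
pos [ 0.5701 -0.085   0.0608] target [ 0.5648 -0.0645  0.061 ] tool units [ 0.4238 -0.0236 -0.0046] turn units -0.004178744507403453 tilt [-0.0007  0.0001]
```

Now push, watching the force.

carry_out:
  commands:
    - {"dp": [0.1, 0, 0], "delta_rot": [0, 0, 0], "jaw": 20}
    - {"dp": [0.1, 0, 0], "delta_rot": [0, 0, 0], "jaw": 20}
    - {"dp": [0, 0, 0], "delta_rot": [0, 0, 0], "jaw": 20}

```text
clock: 14.65
eef_pos: [0.569, -0.0751, 0.0617]
eef_rot: [0.634, 0.774, 0.0, 0.001]
ft_force: [1.6, 0.2, 0.8]
width: 0.0336
finger_force: 99.1
```

carry_out:
  commands:
    - {"dp": [0.1, 0, 0], "delta_rot": [0, 0, 0], "jaw": 20}
    - {"dp": [0.1, 0, 0], "delta_rot": [0, 0, 0], "jaw": 20}
    - {"dp": [0, 0, 0], "delta_rot": [0, 0, 0], "jaw": 20}

```text
clock: 14.95
eef_pos: [0.5663, -0.0646, 0.0612]
eef_rot: [0.634, 0.774, 0.0, -0.0]
ft_force: [0.8, 0.8, -0.6]
width: 0.0338
finger_force: 99.2
```

carry_out:
  commands:
    - {"dp": [0.06, 0, 0], "delta_rot": [0, 0, 0], "jaw": 20}
    - {"dp": [0, 0, 0], "delta_rot": [0, 0, 0], "jaw": 20}

```text
clock: 15.15
eef_pos: [0.5661, -0.0624, 0.0613]
eef_rot: [0.633, 0.774, -0.0, 0.0]
ft_force: [0.7, -1.9, -0.2]
width: 0.0336
finger_force: 99.2
```

```bash
python3 to.py 0 .061
python3 - <<'E'
from h import *
s=get_state();print(s["ft_force"],s["wrist_torque"])
for n in("scene","top"):
    f=grab_frame(n);cv2.imwrite(f"pics/{n}7.png",f["pixels"])
    for t in("clip","clip_mouth","stud"):
        for r in find_in(t,f)[:2]: print(n,t,np.round(r["centre"],1),round(r["conf"],2))
E
```

```text
pos [ 0.5661 -0.0624  0.0613] target [ 0.5648 -0.0645  0.061 ] tool units [-0.0354 -0.0333  0.0064] turn units 0.0027530734563749365 tilt [ 0.0004 -0.0006]
[ 0.70172406 -1.87100051 -0.16329268] [-0.39338227 -0.18537587 -0.06407026]
scene clip [323.1 187.4] 0.59
scene clip_mouth [320.5 190.6] 0.57
scene stud [374.6 193.6] 0.93
top clip [297.4 215.9] 0.46
top clip [299.6 130.1] 0.21
top clip_mouth [294.9 216.2] 0.44
top clip_mouth [249.5 218.9] 0.24
top stud [249.9 225.5] 0.82
```

carry_out:
  commands:
    - {"dp": [0.04, 0, 0], "delta_rot": [0, 0, 0], "jaw": 20}
    - {"dp": [0, 0, 0], "delta_rot": [0, 0, 0], "jaw": 20}

```text
clock: 15.75
eef_pos: [0.5661, -0.0621, 0.0616]
eef_rot: [0.633, 0.774, -0.001, 0.002]
ft_force: [2.5, -8.5, -1.4]
width: 0.0335
finger_force: 99.2
```

carry_out:
  commands:
    - {"dp": [0.04, 0, 0], "delta_rot": [0, 0, 0], "jaw": 20}
    - {"dp": [0, 0, 0], "delta_rot": [0, 0, 0], "jaw": 20}

```text
clock: 15.95
eef_pos: [0.5663, -0.0619, 0.0619]
eef_rot: [0.633, 0.774, -0.002, 0.003]
ft_force: [2.6, -13.6, -1.4]
width: 0.0336
finger_force: 99.3
```

carry_out:
  commands:
    - {"dp": [-0.08, 0, 0], "delta_rot": [0, 0, 0], "jaw": 20}
    - {"dp": [-0.04, 0, 0], "delta_rot": [0, 0, 0], "jaw": 20}
    - {"dp": [0, 0, 0], "delta_rot": [0, 0, 0], "jaw": 20}

```text
clock: 16.25
eef_pos: [0.566, -0.064, 0.0611]
eef_rot: [0.634, 0.774, 0.0, -0.001]
ft_force: [0.7, 0.8, -1.7]
width: 0.0338
finger_force: 99.3
```

carry_out:
  commands:
    - {"dp": [-0.05, 0, 0], "delta_rot": [0, 0, 0], "jaw": 20}
    - {"dp": [0, 0, 0], "delta_rot": [0, 0, 0], "jaw": 20}

```text
clock: 16.45
eef_pos: [0.5668, -0.0661, 0.0612]
eef_rot: [0.634, 0.774, 0.0, -0.0]
ft_force: [1.4, 2.2, -1.8]
width: 0.0335
finger_force: 99.2
```

carry_out:
  commands:
    - {"dp": [-0.04, 0, 0], "delta_rot": [0, 0, 0], "jaw": 20}
    - {"dp": [0, 0, 0], "delta_rot": [0, 0, 0], "jaw": 20}

```text
clock: 16.65
eef_pos: [0.5668, -0.0669, 0.061]
eef_rot: [0.634, 0.774, 0.001, -0.001]
ft_force: [0.5, 6.8, -1.0]
width: 0.0336
finger_force: 99.2
```

carry_out:
  commands:
    - {"dp": [0.07, 0, 0.03], "delta_rot": [0, 0, 0], "jaw": 20}
    - {"dp": [0, 0, 0], "delta_rot": [0, 0, 0], "jaw": 20}
    - {"dp": [0, 0, 0], "delta_rot": [0, 0, 0], "jaw": 32}
    - {"dp": [0, 0, 0], "delta_rot": [0, 0, 0], "jaw": 36}
    - {"dp": [0, 0, 0], "delta_rot": [0, 0, 0], "jaw": 42}
    - {"dp": [0, 0, 0], "delta_rot": [0, 0, 0], "jaw": 55}
    - {"dp": [0, 0, 0], "delta_rot": [0, 0, 0], "jaw": 70}
    - {"dp": [0, 0, 0], "delta_rot": [0, 0, 0], "jaw": 70}
  force: 20

```text
clock: 17.45
eef_pos: [0.5664, -0.0655, 0.0598]
eef_rot: [0.633, 0.774, -0.0, 0.0]
ft_force: [1.0, 0.1, -0.2]
width: 0.0701
finger_force: 0.0
```

carry_out:
  commands:
    - {"dp": [0, 0, -0.2], "delta_rot": [0, 0, 0], "jaw": 70}
    - {"dp": [0, 0, -0.5], "delta_rot": [0, 0, 0], "jaw": 70}
    - {"dp": [0, 0, -0.9], "delta_rot": [0, 0, 0], "jaw": 70}
    - {"dp": [-0.5, 0, -0.8], "delta_rot": [0, 0, 0], "jaw": 70}
    - {"dp": [-0.9, 0, -0.3], "delta_rot": [0, 0, 0], "jaw": 70}
    - {"dp": [-0.9, 0, -0.2], "delta_rot": [0, 0, 0], "jaw": 70}
    - {"dp": [-0.9, 0, 0], "delta_rot": [0, 0, 0], "jaw": 70}
    - {"dp": [-0.9, 0, 0], "delta_rot": [0, 0, 0], "jaw": 70}

```text
clock: 18.25
eef_pos: [0.6077, -0.2682, 0.2069]
eef_rot: [0.633, 0.774, 0.0, 0.001]
ft_force: [0.3, 0.2, 0.4]
width: 0.0704
finger_force: 0.0
```

Run:
```python
from h import *
np.set_printoptions(precision=4,suppress=True)
s=get_state();print(s["eef_pos"],s["ft_force"],s["width"])
d=np.array([np.cos(1.77),np.sin(1.77),0]);S=np.array([.5555,-.0115,.0775])
for n in("scene","top"):
    f=grab_frame(n);cv2.imwrite(f"pics/{n}8.png",f["pixels"])
    print(n,"pred origin",proj(f,S),"clip mid",proj(f,S-.03*d),"eye end",proj(f,S-.0775*d),"grip",proj(f,S-.05*d))
    for t in("clip","clip_mouth","stud","hold_bar","bar_tip"):
        for r in find_in(t,f)[:2]: print(n,t,np.round(r["centre"],1),round(r["conf"],2))
```

```text
[ 0.6077 -0.2682  0.2069] [0.2937 0.2483 0.3977] 0.07038542491884642
scene pred origin [342.5477 183.0193] clip mid [332.5671 187.6835] eye end [316.1329 195.3634] grip [325.7442 190.8719]
scene clip [336.4 185.1] 0.79
scene clip_mouth [327.  190.3] 0.62
scene stud [372.6 192.7] 0.83
scene stud [189.2 257.4] 0.36
scene hold_bar [378.9 171.7] 0.6
scene bar_tip [376.  172.8] 0.74
scene bar_tip [258.5 271. ] 0.26
top pred origin [302.4912 211.5057] clip mid [314.4538 209.2879] eye end [333.3859 205.7781] grip [322.4265 207.8098]
top clip [313.3 204.5] 0.86
top clip_mouth [306.1 208. ] 0.57
top stud [267.7 225.8] 0.75
top hold_bar [258.6 218.4] 0.69
top bar_tip [262.7 220.8] 0.67
```

Run:
```python
from h import *
for n,(a,b,c,d) in dict(top=(298,340,194,222),scene=(308,352,174,204)).items():
    x=cv2.cvtColor(cv2.imread(f"pics/{n}8.png"),cv2.COLOR_BGR2GRAY)[c:d,a:b].astype(int)
    lo,hi=np.percentile(x,3),np.percentile(x,97);print(n,a,c)
    for i,r in enumerate(x): print(c+i,''.join(" .:-=+*#%@"[int(np.clip((v-lo)/(hi-lo)*9.99,0,9))] for v in r))
```

```text
top 298 194
194 @@@@@@@@@@@@@@@@@@@@%**++***+++++*++*+++**
195 @@@@@@@@@@@@@@@@@@@@@#++*+++***++*+*+++**+
196 @@@@@@@@@@@@@@@@@@@@@#++++++*+*+*+**+*++==
197 @@@@@@@@@@@@@@@@@@@@@*+++++*+++*+++++++=::
198 @@@@@@@@@@@@@@@@@@@@@*++++*+*+++=-----::. 
199 @@@@@@@@@@@@@%%@@@@@@%+++++*+====-.. .. . 
200 @@@@@@@%##%%###%@@@@@%*+==+**+++++-....   
201 @@%#%%#***#****#%@@%%##*+++*++===*+=: . ..
202 %#***#********++####***+++=--:..:-++-.   .
203 **********+**++*****++=-::...    :=*-...  
204 **********+++++++++*++-.       ...-=:.   .
205 ***+++***+--=++++##%%%*-.   .. .:--:..   .
206 *+++++****==+++=*%@@@@%*:. .  .:-=-..  . .
207 ===++++******+==*@@@@@@*:    .:=+=:.. ..  
208 +==*+**++++*+===*@@@@@@*:.   .-++-... ::  
209 -=+****====+==++#%@@@@@*-. . .-=-. ....:. 
210 :=****=::-===+**#%@@@@@#*-.. .... ..   .. 
211 :+****=..::-=****#%@@@@@*-.. .. ....  ... 
212 :=****=. ..-++**+=+*%@@%+:.........   ... 
213 .-+***+:   :=**+-:-=+**+-.......      ....
214 .:=+++=.    -==::.::---:...          .....
215 ...:::.     .:..........        .... . . :
216 ..          ..     .  .:..   .   .  ... .-
217 :: 
[... 1010 characters left out ...]
%@%==--=#%@%@@%
190 %%%####++++++==-:::::  .+*@%%@@*=#+*%%@@@@@#
191 %%%%%*+=++++=+#*:.---.   +#@@@%=%%%@#%@%@%+=
192 %%%%%-==-==+###---------+@@@%*==@%%%%%@%+*: 
193 %%%%%===-=###=+------+#@@@%*=::%@%%%@#+*:   
194 %%%%%-==+*##*-----==*@@@%*=.   #*%@*+*.     
195 %%%%%=-==+@+=====+*@@@%*=:-:.   -+++:       
196 %%%%%*+--+@@#***#@@@%*=:=----     .         
197 %%%%%@@-:#%@@@@@@@%*=--------               
198 %%%@@=----+#%%%%@*=--=-------. .            
199 :  =-----==------------------...            
200     :----=+=--------------=-:...:           
201     :----++++---------------:.....          
202 .  :------++=-+-------=-----:.:..       ..  
203 ----------------------=-----:....       :-.
```

The images agree with a flat, seated clip: the eye end is within about 3 px of prediction in both views, where a 0.15 rad tilt would show as about 6 px. Handing in.

```bash
python3 -c "
from workcell import *
print(sign_off())"
```

```text
the job is handed in; nothing more can be done
None
```

The job is handed in with the bar folded down and the large clip snapped onto the stud's neck and released; the hand-in call returned no verdict, so I don't know how it was judged.

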